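# Present the check ball to a cradled pump barrel

## Task

Lay the upright pump barrel (the plain open tube) on its side in the wooden cradle, its closed foot up by the end stop and its open mouth overhanging the other end, and let go of it. Then lift the steel dish level by its handle, clear of the bench before you turn it, and swing it round about a quarter turn so that its pouring lip points straight into the barrel's mouth, at the mouth's height and about 3 cm short of it, with the loose ball resting in the middle of the dish all the while. Finish still holding the dish there, level, still and touching nothing else, and leave the bottle and the jar standing.

Things in the scene. Friction and masses are not known exactly. Their poses are not given: they have to be found in the camera images.
- cradle: Wooden cradle fixed to the bench, 130 x 90 mm: two 90-degree V rests and a stop board, 94 mm high, at one end. Origin: centre of the underside; z up; x along the V, away from the stop. Stop's inner face at x = -50 mm; V rests at x = -36 to -22 and 28 to 42 mm, 26 mm to either side, 68 mm high. The barrel lies with its axis over y = 0, 75 mm above the bench, its mouth at x = 110 to 135 mm.
- barrel: Pump barrel: plain aluminium tube, 44 mm across, 160 mm long, wall 4 mm, about 0.2 kg, loose, standing on its closed foot, mouth up; its place may be swapped with the bottle's. Origin: centre of the foot's outer face; z along the tube to the mouth. When it lies in the cradle, fingers clear the V rests only if they hold it more than about 110 mm from the foot.
- barrel_foot (a point): Centre of the barrel's closed foot face (the barrel's origin).
- barrel_mouth (a point): Centre of the barrel's open mouth, 160 mm along its z from the foot.
- dish: Round steel dish, 116 mm across, 24 mm high, loose, about 0.25 kg. Inside it falls at 6 degrees to the middle (steeper beyond 34 mm radius): the ball stays there while the dish tilts under 5 degrees and moves smoothly. Pouring lip at +x. A wooden handle bar on two posts at the rim bridges it along y: 14 mm thick (x), 20 mm high, 118 mm long. Origin: centre of the underside; z up.
- dish_handle (a point): Middle of the dish's handle bar, right above the dish's centre, 89 mm above its underside (the bar spans 79 to 99 mm).
- dish_lip (a point): Tip of the dish's pouring lip: 80 mm along x from the dish's centre, 25 mm above its underside.
- dish_middle (a point): Where the centre of the ball is when it rests in the middle of the dish: 22 mm above the dish's underside.
- ball_center (a point): Centre of the loose dark rubber check ball, 24 mm in diameter, about 30 g, lying in the dish.
- bottle: Bystander: capped bottle, 52 mm across, 170 mm high, standing loose. Origin: centre of its underside; z up.
- jar: Bystander: glass jar, 64 mm across, 85 mm high, standing loose. Origin: centre of its underside; z up.
Things that resemble listed ones, but are neither listed nor needed, are in the scene too. Leave any blue, pink or yellow look-alike of the barrel alone.

How it is judged:
By the outcome, as a careful person would: the job done as asked, in the order asked, and still so for the second after the job is handed in, while the arm keeps its last pose, push and grip.
It also fails if it takes over 64 s, if anything falls off the work surface, if the arm or the gripper's body presses on something with over 40 N, if the wrist force passes 120 N, or if a joint passes its speed limit or range.

## Robot

A 6-joint arm with a two-finger parallel gripper is mounted at the origin on the work surface. World frame = base frame: x ahead of the robot, y to its left, z up, the work surface at z = 0. Lengths are in m, angles in rad, forces in N, time in s.
With the tool pointing down it reaches from about 0.35 to 0.85 m from the base axis. Payload 8.1 kg.
Tool frame: the origin (TCP) lies at the very end of the fingers, on their centre line; the grasp point (between the pads) lies 19 mm behind it; z points along the fingers, y is the line along which they close (so a half turn about z gives the same grasp; the last joint's range is limited). The gripper opens to 93 mm and grips with 3 to 60 N. Pads are 15 mm wide; open, the fingers measure 128 mm over their backs; the gripper's body (75 mm by 188 mm) begins 65 mm behind the grasp point.
Start: joints at [1.215, 0.13, 1.488, -0, 1.523, -0.085], TCP at [0.16, 0.578, 0.219] pointing down, gripper open.
Joint ranges: [-2.96, 2.96], [-0.89, 2.26], [0.02, 2.5], [-1.34, 4.48], [0, 2.73], [-2.66, 2.66]. Speed limits (rad/s): [2.39, 2.39, 2.79, 3.14, 3.14, 3.14].

## Interface

Orientations are given as a rotation vector (axis times angle).
In Python, from plant import monitor, eyes, ticket gives the robot as it stands.
- The arm moves only by the tool arm_command, never from a script. Its argument "deltas" is a list that holds one entry, the list of rows, each a list of 6 numbers: the shift along the world's x, y, z in cm, then the turn, a rotation vector about the world's x, y, z in degrees. In form: [[[tx, ty, tz, rx, ry, rz], ...]]. A call has 1 to 12 rows; each row shifts and turns the commanded pose from where the row before left it; what a row does not reach is not made up. A row lasts 1/12 s, in which the tool goes at most 41.7 mm and 7.16 degrees, less where a joint would pass 70% of its speed; a pose out of reach is approached as far as the arm can. A call is refused whole if a number of a shift passes 4.17 or a number of a turn 7.16, either way. A call with a gripper value outside its range is refused whole. "gripper" is the opening, from -1 (shut) to 1 (fully open), set as the call begins (left out, the last holds). The fingers move at their own pace and stop on an object; "squeeze" is the grip in N (left out, the last holds). Time passes only in rows, so rows that do not move let the fingers close. It gives the time, the measured TCP pose, the force, the opening and the grip force at its end, in the units of the state.
- monitor.read_state(): the state, without advancing time (a new reading comes with each control period).
- eyes.read_camera(name): name is "scene" or "top" or "wrist"; returns the picture (384x512x3 uint8, blue, green, red); there is no depth.
- eyes.camera_model(name): a dict with "fx", "fy", "cx", "cy" (pixels), "rvec" (rotation vector, rad) and "tvec" (3), from world to camera coordinates, as OpenCV has them. Camera axes: x right, y down, z forward; pixel columns grow to the right and rows downward; lengths in m; the calibration is good to about 2 mm. A picture is of the moment at which its call begins: read the wrist's pose just before it. camera_model takes no time and is no camera call; for the wrist camera it gives the pose at the moment of the call.
- ticket.close_job(): hands the job in; it is judged then, once.
The state is a dict: "t": time; "q": joint angles; "dq": joint speeds; "joint_torque": joint torques, N m; "tool_pos": TCP position; "orientation": TCP orientation; "force": force on the tool from outside, world axes, zero at the start; "wrist_torque": the same for the moment, N m; "opening": finger opening in m; "gripper_force": force on a finger pad.
Only numpy, scipy, OpenCV 4.12 (cv2) and the standard library are available. Lean on these libraries where they do the work, as an engineer would, in place of code of your own. Each camera call takes 0.05 s, during which the arm holds its last target. There are 200 camera calls.

## Working session

There is one attempt and no reset: what is moved stays moved. The work goes in short steps, Python scripts to look and compute and a tool call to move; the robot and the scene stay as the last step left them, time stands still between calls to the robot, and variables do not carry over. Pictures are saved under pics/ and viewed, at most 10 in all, crops included, and the job is handed in when it is done.

Besides the shell and the picture viewer there is one more tool, called after ">>>" by a JSON object that holds its "op" and its "data", one argument or row to a line. arm_command: Moves the arm, as the interface text tells. Its arguments: {"type":"object","properties":{"deltas":{"type":"array"},"gripper":{"type":"number"},"squeeze":{"type":"number"}},"required":["deltas"]}

```bash
ls; mkdir -p pics; python3 - <<'E'
from plant import monitor, eyes, ticket
import cv2,numpy as np
s=monitor.read_state();print(s)
a=eyes.read_camera("scene");b=eyes.read_camera("top")
cv2.imwrite("pics/scene0.png",a);cv2.imwrite("pics/top0.png",b)
for n in("scene","top"):
    m=eyes.camera_model(n);print(m);R=cv2.Rodrigues(np.array(m["rvec"]))[0];print(-R.T@np.array(m["tvec"]).ravel())
E
```

```text
pics
{'t': 0.0, 'q': array([ 1.21458574e+00,  1.31140903e-01,  1.48929110e+00, -7.84710986e-06,
        1.52296605e+00, -8.53668675e-02]), 'dq': array([-1.31155819e-03,  8.75078741e-04, -1.01956972e-03, -5.11612907e-05,
        1.91226962e-04, -1.18338619e-03]), 'joint_torque': array([-3.11866033e-04, -5.59822190e+01, -4.91763926e+01,  7.66627654e-02,
        3.49953223e-02, -1.27782032e-04]), 'tool_pos': array([0.16029165, 0.57760774, 0.21759304]), 'orientation': array([-4.24088042e-01, -3.11244438e+00,  2.76941926e-03]), 'force': array([-0.52514031, -0.20868427,  0.71925923]), 'wrist_torque': array([0.00069077, 0.00436806, 0.07169098]), 'gripper_force': 0.0, 'opening': 0.09340291453700834}
{'fx': 456.3368992489023, 'fy': 456.3368992489023, 'cx': 259.4089033048332, 'cy': 194.83297800523354, 'rvec': array([ 2.00284433,  0.88091044, -0.45196912]), 'tvec': array([-0.3756714 , -0.12528133,  1.58569459])}
[ 1.26529375 -0.68687759  0.7736166 ]
{'fx': 498.0523450335014, 'fy': 498.0523450335014, 'cx': 256.5544781043383, 'cy': 194.56157441292513, 'rvec': array([ 2.17484956, -2.16987631,  0.11771127]), 'tvec': array([0.0160374 , 0.55282175, 1.45456991])}
[0.40234764 0.02696463 1.50300765]
```

View pics/scene0.png

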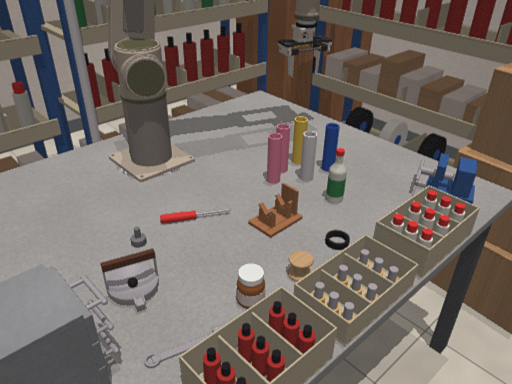

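View pics/top0.png

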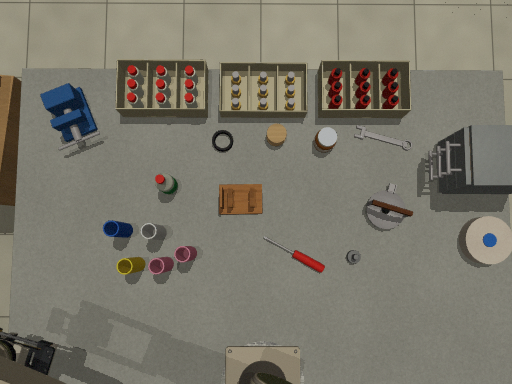

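The scene shows the plain grey tube at scene (309,155) / top (152,231). The look-alikes are in top view: blue (118,229), yellow (131,266), pink (161,265) and (186,254). The grey one fits "aluminium". The cradle is at top (241,199), with its stop at the left end (+y). The dish is at (386,210), bottle (167,184) and jar (326,140).

```bash
python3 - <<'E'
import cv2,numpy as np
a=cv2.imread("pics/scene0.png");b=cv2.imread("pics/top0.png")
def c(i,x,y,w,h,W,H): return cv2.resize(i[y:y+h,x:x+w],(W,H),interpolation=cv2.INTER_CUBIC)
m=np.vstack([np.hstack([c(b,95,165,100,75,400,300),c(b,205,165,80,60,400,300)]),np.hstack([c(b,350,165,80,60,400,300),c(a,250,110,120,90,400,300)])])
cv2.imwrite("pics/crop0.png",m)
E
```

```text
(no output)
```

View pics/crop0.png

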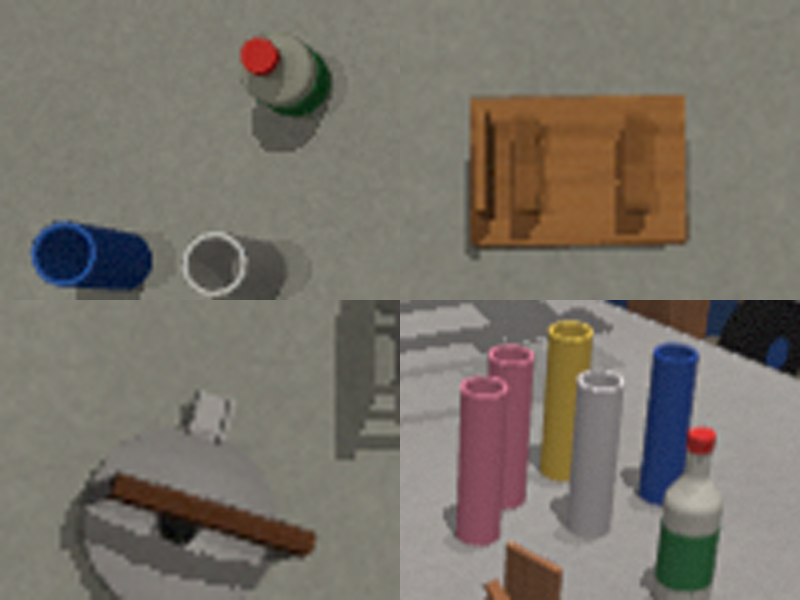

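The crop confirms the barrel as the grey/aluminium tube: its rim is at top ≈(149,231), next to the blue look-alike. The bottle stands up-right of it. Now for the measurements.

```bash
cat > h.py <<'E'
from plant import monitor, eyes, ticket
import cv2,numpy as np
def cam(n):
    m=eyes.camera_model(n);K=np.array([[m["fx"],0,m["cx"]],[0,m["fy"],m["cy"]],[0,0,1]])
    return K,cv2.Rodrigues(np.array(m["rvec"]))[0],np.array(m["tvec"]).ravel()
def ray(px,z,c):
    K,R,t=c;o=-R.T@t;px=np.atleast_2d(px).astype(float)
    d=(R.T@np.linalg.inv(K)@np.c_[px,np.ones(len(px))].T).T
    return o+d*((z-o[2])/d[:,2])[:,None]
def proj(P,c):
    K,R,t=c;p=(K@(R@np.atleast_2d(P).T+t[:,None])).T;return p[:,:2]/p[:,2:]
def biggest(mask,roi):
    x,y,w,h=roi;m=np.zeros_like(mask);m[y:y+h,x:x+w]=mask[y:y+h,x:x+w]
    cs=cv2.findContours(m,cv2.RETR_EXTERNAL,cv2.CHAIN_APPROX_NONE)[0]
    return max(cs,key=cv2.contourArea)[:,0,:]
E
python3 - <<'E'
from h import *
b=cv2.imread("pics/top0.png");a=cv2.imread("pics/scene0.png");T=cam("top");S=cam("scene")
np.set_printoptions(precision=4,suppress=True)
hsv=cv2.cvtColor(b,cv2.COLOR_BGR2HSV)
# barrel rim: bright
m=((b.min(2)>165)*255).astype(np.uint8)
c=biggest(m,(135,215,40,32));e=cv2.fitEllipse(c);print("rim",e,ray(e[0],.16,T))
r=ray(c,.16,T);print("rim circle",cv2.minEnclosingCircle(r[:,:2].astype(np.float32)))
# look-alikes rims approx
for n,p in dict(blue=(111,228),yel=(124,266),p1=(156,266),p2=(181,255)).items(): print(n,ray(p,.16,T)[0,:2])
print("bottle cap",ray((160,179),.17,T)[0,:2],"jar",ray((327,135),.085,T)[0,:2])
# handle
br=((hsv[...,0]<15)&(hsv[...,1]>110)&(hsv[...,2]>40)).astype(np.uint8)*255
c=biggest(br,(355,190,70,35));w=ray(c,.099,T)[:,:2].astype(np.float32);print("handle",cv2.minAreaRect(w))
# cradle
c=biggest(br,(205,170,75,60));
for z in(0,.01,.02,.094):
    w=ray(c,z,T)[:,:2].astype(np.float32);print("cradle",z,cv2.minAreaRect(w),w.min(0),w.max(0))
g=(b[...,0]>0)
for y in (185,190,199,207,212): print(y,b[y,214:268,2])
E
```

```text
Traceback (most recent call last):
cv2.error: OpenCV(4.12.0) /io/opencv/modules/imgproc/src/shapedescr.cpp:361: error: (-201:Incorrect size of input array) There should be at least 5 points to fit the ellipse in function 'fitEllipseNoDirect'
```

```bash
python3 - <<'E'
from h import *
b=cv2.imread("pics/top0.png");a=cv2.imread("pics/scene0.png");T=cam("top");S=cam("scene")
np.set_printoptions(precision=4,suppress=True)
hsv=cv2.cvtColor(b,cv2.COLOR_BGR2HSV)
m=((b.min(2)>150)*255).astype(np.uint8)
p=np.argwhere(m[215:247,135:172])[:,::-1]+[135,215]
r=ray(p,.16,T)[:,:2].astype(np.float32);print("rim",len(p),cv2.minEnclosingCircle(r),cv2.fitEllipse(p.astype(np.float32)))
for n,p in dict(blue=(111,228),yel=(124,266),p1=(156,266),p2=(181,255)).items(): print(n,ray(p,.16,T)[0,:2])
print("bottle cap",ray((160,179),.17,T)[0,:2],"jar",ray((327,135),.085,T)[0,:2])
br=((hsv[...,0]<15)&(hsv[...,1]>110)&(hsv[...,2]>40)).astype(np.uint8)*255
c=biggest(br,(355,190,70,35));w=ray(c,.099,T)[:,:2].astype(np.float32);print("handle",cv2.minAreaRect(w))
c=biggest(br,(205,170,75,60));
for z in(0,.01,.02,.094):
    w=ray(c,z,T)[:,:2].astype(np.float32);print("cradle",z,cv2.minAreaRect(w),w.min(0),w.max(0))
E
```

```text
rim 35 ((0.44149625301361084, 0.309509813785553), 0.020802795886993408) ((148.0779571533203, 230.5117645263672), (14.549711227416992, 15.116140365600586), 13.635797500610352)
blue [0.448  0.4091]
yel [0.3469 0.3713]
p1 [0.347  0.2861]
p2 [0.3763 0.2199]
bottle cap [0.5798 0.2786] jar [ 0.7211 -0.1863]
handle ((0.5097593069076538, -0.36655956506729126), (0.11676835268735886, 0.012494025751948357), 73.05856323242188)
cradle 0 ((0.543660044670105, 0.06735274195671082), (0.08829117566347122, 0.12758387625217438), 0.13654272258281708) [0.4994 0.0036] [0.588  0.1312]
cradle 0.01 ((0.5427197813987732, 0.06708399206399918), (0.08770368993282318, 0.12673504650592804), 0.13660037517547607) [0.4987 0.0037] [0.5867 0.1305]
cradle 0.02 ((0.5417796969413757, 0.0668153241276741), (0.08711632341146469, 0.12588615715503693), 0.13652680814266205) [0.4981 0.0039] [0.5855 0.1298]
cradle 0.094 ((0.5348222255706787, 0.06482680886983871), (0.08276930451393127, 0.11960462480783463), 0.13655225932598114) [0.4933 0.005 ] [0.5763 0.1247]
```

>>> {"op": "arm_command", "data": {
  "deltas": [
    [[2.3, -1.7, 0.3, 0, 0, -6.2], [2.3, -1.7, 0.3, 0, 0, -6.2], [2.3, -1.7, 0.3, 0, 0, -6.2], [2.3, -1.7, 0.3, 0, 0, -6.2], [2.3, -1.7, 0.3, 0, 0, -6.2], [2.3, -1.7, 0.3, 0, 0, -6.2], [2.3, -1.7, 0.3, 0, 0, -6.2], [2.3, -1.7, 0.3, 0, 0, -6.2], [2.3, -1.7, 0.3, 0, 0, -6.2], [2.3, -1.7, 0.3, 0, 0, -6.2], [2.3, -1.7, 0.3, 0, 0, -6.2], [2.3, -1.7, 0.3, 0, 0, -6.2]]
  ],
  "gripper": 1,
  "squeeze": 50
}}

```text
t: 1.1
tool_pos: [0.4373, 0.373, 0.2543]
orientation: [-2.226, -2.217, 0.001]
force: [-0.0, 0.5, 0.8]
opening: 0.0927
gripper_force: 0.0
```

>>> {"op": "arm_command", "data": {
  "deltas": [
    [[0, 0, 0, -7, 0, 0], [0, 0, 0, -7, 0, 0], [0, 0, 0, -7, 0, 0], [0, 0, 0, -7, 0, 0], [0, 0, 0, -7, 0, 0], [0, 0, 0, 0, 0, 0], [0, 0, 0, 0, 0, 0]]
  ]
}}

```text
t: 1.68
tool_pos: [0.4353, 0.3746, 0.2498]
orientation: [1.866, 1.876, -0.6]
force: [-0.4, -0.3, 0.9]
opening: 0.0927
gripper_force: 0.0
```

```bash
cat >> h.py <<'E'
def st():
    np.set_printoptions(precision=4,suppress=True)
    s=monitor.read_state();R=cv2.Rodrigues(s["orientation"])[0]
    print("t %.2f"%s["t"],"tcp",s["tool_pos"],"q",np.degrees(s["q"]).round(1),"op %.4f"%s["opening"],"F",s["force"].round(1),"gf %.1f"%s["gripper_force"])
    print("x",R[:,0],"y",R[:,1],"z",R[:,2],"grasp",s["tool_pos"]-.019*R[:,2]);return s,R
E
python3 - <<'E'
from h import *
s,R=st()
K,Rc,t=cam("wrist");o=-Rc.T@t;print("cam in tool",R.T@(o-s["tool_pos"]),"axis",R.T@Rc[2])
w=eyes.read_camera("wrist");cv2.imwrite("pics/w1.png",w)
print(proj([[.4415,.3095,.16]],cam("wrist")))
E
```

```text
t 1.68 tcp [0.4353 0.3746 0.2498] q [ 49.6  29.8  62.2 -24.1 114.5  44.4] op 0.0927 F [-0.4 -0.3  0.9] gf 0.0
x [-0.0065  0.8163 -0.5775] y [ 1.      0.0034 -0.0065] z [-0.0034 -0.5776 -0.8163] grasp [0.4354 0.3856 0.2653]
cam in tool [ 0.0835  0.0008 -0.1656] axis [-0.2972 -0.0005  0.9548]
[[261.7892 180.676 ]]
```

View pics/w1.png

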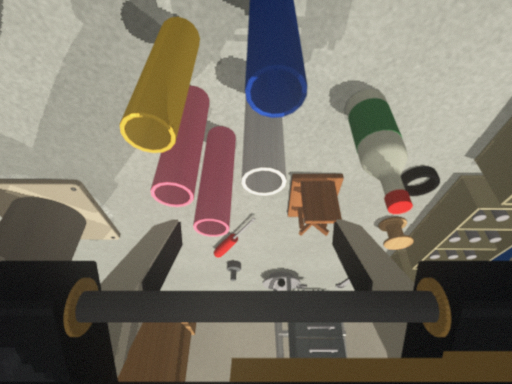

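The barrel's rim appears at wrist (264,180), against a predicted (262,181), so the position agrees to about 2 mm. The blue tube stands behind it, clear of the hand.

>>> {"op": "arm_command", "data": {
  "deltas": [
    [[0.7, 1.1, 0, 0, 0, 0], [0, -0.87, -1.23, 0, 0, 0], [0, -0.87, -1.23, 0, 0, 0], [0, -0.87, -1.23, 0, 0, 0], [0, -0.87, -1.23, 0, 0, 0], [0, -0.87, -1.23, 0, 0, 0], [0, -0.87, -1.23, 0, 0, 0], [0, 0, 0, 0, 0, 0], [0, 0, 0, 0, 0, 0]]
  ]
}}

```text
t: 2.48
tool_pos: [0.4441, 0.3323, 0.1833]
orientation: [1.876, 1.873, -0.586]
force: [0.1, 0.5, 0.6]
opening: 0.0932
gripper_force: 0.0
```

```bash
python3 - <<'E'
from h import *
st()
w=eyes.read_camera("wrist");cv2.imwrite("pics/w2.png",w)
th=np.linspace(0,2*np.pi,9)[:-1]
print(proj(np.c_[.4425+.022*np.cos(th),.3095+.022*np.sin(th),0*th+.16],cam("wrist")))
E
```

```text
t 2.48 tcp [0.4441 0.3323 0.1833] q [ 46.8  27.   72.6 -24.  105.8  45.6] op 0.0932 F [0.1 0.5 0.6] gf 0.0
x [ 0.0015  0.8214 -0.5703] y [ 1.     -0.0008  0.0015] z [ 0.0008 -0.5703 -0.8214] grasp [0.4441 0.3432 0.1989]
[[283.746  220.2506]
 [275.9194 208.4594]
 [253.063  203.1922]
 [230.4111 208.562 ]
 [223.0414 220.3891]
 [233.2902 230.9069]
 [253.6788 234.9016]
 [273.9087 230.8134]]
```

View pics/w2.png

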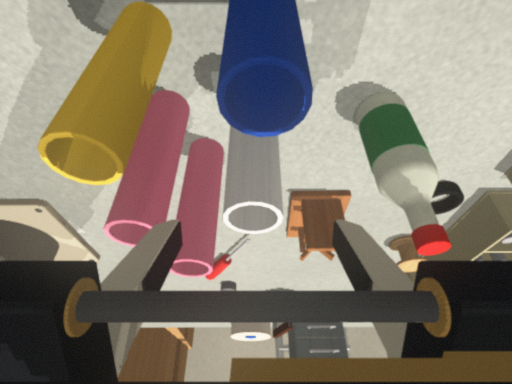

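Rim at wrist (253,217) lies between the fingers, as predicted. Continuing to the grasp.

>>> {"op": "arm_command", "data": {
  "deltas": [
    [[-0.1, -0.65, -1.15, 0, 0, 0], [0, -0.65, -1.15, 0, 0, 0], [0, -0.65, -1.15, 0, 0, 0], [0, -0.65, -1.15, 0, 0, 0], [0, -0.6, -1.1, 0, 0, 0], [0, 0, 0, 0, 0, 0], [0, 0, 0, 0, 0, 0]]
  ]
}}

```text
t: 3.12
tool_pos: [0.4423, 0.3007, 0.1238]
orientation: [1.872, 1.874, -0.592]
force: [0.2, -0.1, 0.0]
opening: 0.0929
gripper_force: 0.0
```

>>> {"op": "arm_command", "data": {
  "deltas": [
    [[0, 0, 0, 0, 0, 0], [0, 0, 0, 0, 0, 0], [0, 0, 0, 0, 0, 0], [0, 0, 0, 0, 0, 0], [0, 0, 0, 0, 0, 0], [0, 0, 0, 0, 0, 0], [0, 0, 0, 0, 0, 0], [0, 0, 0, 0, 0, 0], [0, 0, 0, 0, 0, 0], [0, 0, 0, 0, 0, 0]]
  ],
  "gripper": -1,
  "squeeze": 50
}}

```text
t: 3.95
tool_pos: [0.4425, 0.3009, 0.1238]
orientation: [1.871, 1.874, -0.591]
force: [0.1, 0.5, 0.9]
opening: 0.0434
gripper_force: 50.0
```

```bash
python3 - <<'E'
from h import *
st()
E
```

```text
t 3.95 tcp [0.4425 0.3009 0.1238] q [ 45.2  26.6  79.8 -24.2  99.2  46.6] op 0.0434 F [0.1 0.5 0.9] gf 50.0
x [-0.0015  0.8191 -0.5736] y [ 1.      0.0013 -0.0009] z [-0.     -0.5736 -0.8191] grasp [0.4425 0.3118 0.1393]
```

>>> {"op": "arm_command", "data": {
  "deltas": [
    [[0, 0, 1, 0, 0, 0], [0, 0, 2, 0, 0, 0], [0, 0, 3, 0, 0, 0], [0, 0, 3, 0, 0, 0], [0, 0, 3, 0, 0, 0], [0, 0, 3, 0, 0, 0], [0.3, -1, 3, 0, 0, 0], [0.8, -2, 1, 0, 0, 0], [0.8, -2.5, 0, 0, 0, 0], [0.8, -2.5, 0, 0, 0, 0], [0.8, -2.5, 0, 0, 0, 0], [0.8, -2.5, 0, 0, 0, 0]]
  ]
}}

```text
t: 4.95
tool_pos: [0.4856, 0.1698, 0.3146]
orientation: [1.871, 1.874, -0.59]
force: [0.5, -0.2, -1.3]
opening: 0.0437
gripper_force: 50.0
```

>>> {"op": "arm_command", "data": {
  "deltas": [
    [[0.8, -2.5, 0, 0, 0, 0], [0.8, -2.5, 0, 0, 0, 0], [0.8, -2.5, 0, 0, 0, 0], [0.8, -2.5, 0, 3, 0, 0], [0.8, -2.5, 0, 6, 0, 0], [0.8, -2.5, 0, 6, 0, 0], [0.8, -2.5, 0, 6, 0, 0], [0.1, -1, 0, 6, 0, 0], [0, 0, 0, 6, 0, 0], [0, 0, 0, 6, 0, 0], [0, 0, 0, 6, 0, 0], [0, 0, 0, 6, 0, 0]]
  ]
}}

```text
t: 5.95
tool_pos: [0.5427, -0.0147, 0.316]
orientation: [-2.069, -2.073, -0.299]
force: [-0.0, 0.7, -1.3]
opening: 0.0435
gripper_force: 50.0
```

>>> {"op": "arm_command", "data": {
  "deltas": [
    [[0, 0, 0, 6, 0, 0], [0, 0, 0, 6, 0, 0], [0, 0, 0, 6, 0, 0], [0, 0, 0, 6, 0, 0], [0, 0, 0, 6, 0, 0], [0, 0, 0, 6, 0, 0], [0, 0, 0, 3, 0, 0], [0, 0, 0, 0, 0, 0], [0, 0, 0, 0, 0, 0]]
  ]
}}

```text
t: 6.7
tool_pos: [0.5422, -0.0147, 0.3131]
orientation: [-1.644, -1.644, -0.854]
force: [-0.4, 1.2, 0.1]
opening: 0.0436
gripper_force: 50.0
```

```bash
python3 - <<'E'
from h import *
st()
a=eyes.read_camera("scene");b=eyes.read_camera("top")
cv2.imwrite("pics/s3.png",a);cv2.imwrite("pics/t3.png",b)
cv2.imwrite("pics/v3.png",np.hstack([cv2.resize(a[50:275,200:400],(400,450)),cv2.resize(b[100:325,150:350],(400,450))]))
E
```

```text
t 6.70 tcp [ 0.5422 -0.0147  0.3131] q [-35.5  14.4  84.4  46.1 112.4 -29.5] op 0.0436 F [-0.4  1.2  0.1] gf 50.0
x [0.0002 0.5745 0.8185] y [ 1.      0.0002 -0.0004] z [-0.0004  0.8185 -0.5745] grasp [ 0.5422 -0.0302  0.3241]
```

View pics/v3.png

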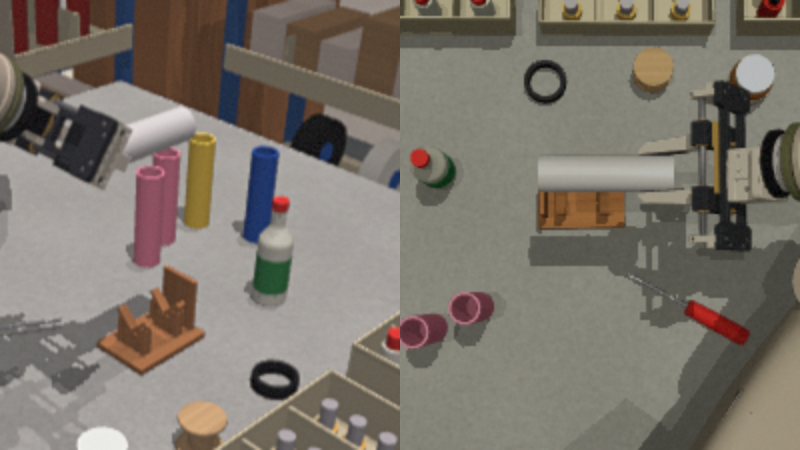

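The barrel is held horizontal above the cradle. Its foot end is at scene ≈(292,113) and top ≈(219,186). I'll check for slip.

```bash
python3 - <<'E'
from h import *
T=cam("top");S=cam("scene");g=np.array([.5422,-.0302,.3241])
np.set_printoptions(precision=1,suppress=True)
for n,f in(("top",T),("scene",S)):
    print(n,"foot ctr/top/bot",proj([g+[0,.139,0],g+[0,.139,.022],g+[0,.139,-.022],g+[.0,.03,.022]],f).tolist())
a=cv2.imread("pics/s3.png");
for x in (270,280,288,294): print(x,[int(v) for v in a[95:140,x].min(1)])
b=cv2.imread("pics/t3.png");print([int(v) for v in b[186,210:230].min(1)]);print([int(v) for v in b[172:202,240].min(1)],[int(v) for v in b[172:202,268].min(1)])
E
```

```text
top foot ctr/top/bot [[218.97666901947434, 186.2733355633492], [218.33395979685557, 185.1630506599554], [219.59609619489052, 187.34340055917153], [264.9438227330389, 185.29087400358205]]
scene foot ctr/top/bot [[291.21653046682303, 110.0379833207219], [291.71317626891283, 101.717421959427], [290.7302832124231, 118.18433248942878], [259.59539197221824, 113.2110108096138]]
270 [155, 165, 162, 162, 160, 162, 160, 160, 160, 158, 158, 157, 157, 156, 170, 204, 219, 218, 216, 215, 210, 204, 199, 190, 182, 173, 166, 154, 138, 124, 117, 106, 97, 92, 120, 150, 158, 158, 153, 105, 76, 78, 105, 89, 71]
280 [44, 32, 60, 162, 179, 163, 162, 161, 163, 159, 162, 187, 212, 220, 217, 215, 214, 207, 201, 193, 184, 178, 168, 157, 146, 131, 116, 106, 100, 95, 88, 78, 83, 113, 99, 73, 76, 75, 91, 112, 96, 82, 109, 95, 77]
288 [45, 44, 45, 42, 40, 49, 112, 150, 176, 209, 221, 221, 217, 214, 210, 202, 194, 185, 178, 170, 159, 145, 133, 122, 108, 97, 91, 121, 150, 157, 118, 85, 97, 98, 81, 74, 73, 74, 74, 72, 77, 77, 73, 74, 74]
294 [41, 41, 41, 40, 40, 39, 36, 32, 71, 155, 207, 219, 211, 206, 197, 186, 175, 168, 157, 145, 130, 121, 105, 97, 92, 93, 96, 97, 98, 82, 76, 75, 70, 61, 57, 57, 57, 53, 46, 48, 48, 43, 42, 44, 37]
[125, 122, 123, 118, 122, 124, 124, 122, 123, 171, 171, 171, 171, 172, 172, 172, 173, 172, 172, 172]
[120, 118, 121, 119, 119, 104, 131, 140, 150, 156, 160, 167, 174, 171, 173, 163, 157, 154, 149, 143, 132, 122, 101, 82, 49, 47, 54, 46, 41, 45] [127, 122, 121, 119, 119, 109, 129, 142, 151, 157, 162, 166, 171, 174, 178, 170, 163, 157, 151, 142, 133, 123, 105, 82, 108, 111, 110, 107, 112, 110]
```

No slip: the predicted and seen edges agree. Lowering.

>>> {"op": "arm_command", "data": {
  "deltas": [
    [[0, 0, -1.5, 0, 0, 0], [0, 0, -2.5, 0, 0, 0], [0, 0, -3, 0, 0, 0], [0, 0, -3, 0, 0, 0], [0, 0, -3, 0, 0, 0], [0, 0, -3, 0, 0, 0], [0, 0, -2.5, 0, 0, 0], [0, 0, -2, 0, 0, 0], [0, 0, -1.5, 0, 0, 0], [0, 0, -1, 0, 0, 0], [0, 0, -0.5, 0, 0, 0], [0, 0, 0, 0, 0, 0]]
  ]
}}

```text
t: 7.8
tool_pos: [0.5424, -0.0138, 0.0784]
orientation: [-1.642, -1.645, -0.855]
force: [-1.1, 0.2, -1.7]
opening: 0.0435
gripper_force: 50.0
```

>>> {"op": "arm_command", "data": {
  "deltas": [
    [[0, 0, -0.3, 0, 0, 0], [0, 0, -0.2, 0, 0, 0], [0, 0, -0.2, 0, 0, 0], [0, 0, -0.1, 0, 0, 0], [0, 0, 0, 0, 0, 0], [0, 0, 0, 0, 0, 0]]
  ]
}}

```text
t: 8.3
tool_pos: [0.5426, -0.0142, 0.071]
orientation: [-1.642, -1.645, -0.856]
force: [-0.3, 0.6, -0.9]
opening: 0.0435
gripper_force: 50.0
```

```bash
python3 - <<'E'
from h import *
st()
E
```

```text
t 8.30 tcp [ 0.5426 -0.0142  0.071 ] q [-35.4  31.5  90.5  42.1  95.7 -46.1] op 0.0435 F [-0.3  0.6 -0.9] gf 50.0
x [-0.0016  0.5737  0.8191] y [1.     0.0008 0.0015] z [ 0.0002  0.8191 -0.5737] grasp [ 0.5426 -0.0297  0.0819]
```

>>> {"op": "arm_command", "data": {
  "deltas": [
    [[0, 0, -0.2, 0, 0, 0], [0, 0, -0.2, 0, 0, 0], [0, 0, -0.1, 0, 0, 0], [0, 0, 0, 0, 0, 0], [0, 0, 0, 0, 0, 0]]
  ]
}}

```text
t: 8.72
tool_pos: [0.5428, -0.0141, 0.0662]
orientation: [-1.642, -1.645, -0.857]
force: [1.8, 0.0, 2.5]
opening: 0.0433
gripper_force: 50.0
```

>>> {"op": "arm_command", "data": {
  "deltas": [
    [[0, 0, -0.1, 0, 0, 0], [0, 0, 0, 0, 0, 0], [0, 0, 0, 0, 0, 0]]
  ]
}}

```text
t: 8.97
tool_pos: [0.5429, -0.0142, 0.0655]
orientation: [-1.642, -1.645, -0.857]
force: [2.2, -0.4, 4.6]
opening: 0.0437
gripper_force: 50.0
```

>>> {"op": "arm_command", "data": {
  "deltas": [
    [[0, 0, -0.1, 0, 0, 0], [0, 0, 0, 0, 0, 0], [0, 0, 0, 0, 0, 0]]
  ]
}}

```text
t: 9.22
tool_pos: [0.5431, -0.0142, 0.0648]
orientation: [-1.642, -1.645, -0.858]
force: [2.0, -1.3, 7.1]
opening: 0.0439
gripper_force: 49.9
```

>>> {"op": "arm_command", "data": {
  "deltas": [
    [[0.1, 0, -0.05, 0, 0, 0], [0, 0, 0, 0, 0, 0], [0, 0, 0, 0, 0, 0]]
  ],
  "squeeze": 10
}}

```text
t: 9.47
tool_pos: [0.5433, -0.0143, 0.0632]
orientation: [-1.642, -1.645, -0.856]
force: [-0.7, -3.6, 2.3]
opening: 0.0442
gripper_force: 10.0
```

>>> {"op": "arm_command", "data": {
  "deltas": [
    [[0, 0, 0, 0, 0, 0], [0, 0, 0, 0, 0, 0], [0, 0, 0, 0, 0, 0], [0, 0, 0, 0, 0, 0], [0, 0, 0, 0, 0, 0], [0, 0, 0, 0, 0, 0]]
  ],
  "gripper": 0.7
}}

```text
t: 9.97
tool_pos: [0.5434, -0.0139, 0.0632]
orientation: [-1.642, -1.645, -0.856]
force: [-0.5, 0.2, -0.2]
opening: 0.0775
gripper_force: 0.0
```

```bash
python3 - <<'E'
from h import *
st()
E
```

```text
t 9.97 tcp [ 0.5434 -0.0139  0.0632] q [-35.4  32.3  90.3  42.1  95.2 -46.5] op 0.0775 F [-0.5  0.2 -0.2] gf 0.0
x [-0.0014  0.5735  0.8192] y [1.    0.001 0.001] z [-0.0003  0.8192 -0.5735] grasp [ 0.5434 -0.0295  0.0741]
```

>>> {"op": "arm_command", "data": {
  "deltas": [
    [[0, -0.8, 0.56, 0, 0, 0], [0, -1.6, 1.12, 0, 0, 0], [0, -1.6, 1.12, 0, 0, 0], [0, -1.6, 1.12, 0, 0, 0], [0, -1.6, 1.12, 0, 0, 0], [0, -1.6, 1.12, 0, 0, 0], [0, -1, 2, -5, 0, 0], [0, -1, 2, -6, 0, 0], [0, -1, 2, -6, 0, 0], [0, -1, 2, -6, 0, 0], [0, -1, 2, -6, 0, 0], [0, -1, 1, -6, 0, 0]]
  ]
}}

```text
t: 10.97
tool_pos: [0.5446, -0.1642, 0.2397]
orientation: [-2.038, -2.039, -0.357]
force: [0.3, 0.7, 0.1]
opening: 0.0789
gripper_force: 0.0
```

>>> {"op": "arm_command", "data": {
  "deltas": [
    [[0, -1, 0, -6, 0, -2], [0, -1, 0, -6, 0, -3], [0, -1, 0, -6, 0, -3], [0, -1, 0, -2, 0, -3], [0, -1, 0, 0, 0, -3], [0, -1, 0, 0, 0, -2], [0, 0, 0, 0, 0, 0]]
  ]
}}

```text
t: 11.55
tool_pos: [0.5432, -0.2237, 0.2354]
orientation: [2.492, 1.88, 0.025]
force: [-0.3, 0.7, -0.3]
opening: 0.0789
gripper_force: 0.0
```

```bash
python3 - <<'E'
from h import *
st()
a=eyes.read_camera("scene");b=eyes.read_camera("top");w=eyes.read_camera("wrist")
cv2.imwrite("pics/s4.png",a);cv2.imwrite("pics/t4.png",b);cv2.imwrite("pics/w4.png",w)
r=cv2.resize
cv2.imwrite("pics/v4.png",np.vstack([np.hstack([r(a[150:270,220:380],(400,300)),r(b[165:240,200:300],(400,300))]),np.hstack([r(b[165:240,340:440],(400,300)),r(w,(400,300))])]))
T=cam("top");S=cam("scene");np.set_printoptions(precision=1,suppress=True)
print("exp mouth/foot top edge y",proj([[.5427,-.05,.097],[.5427,.11,.097],[.5427,-.05,.075],[.5427,.117,.094]],T).tolist(),proj([[.5427,-.05,.097],[.5427,.11,.097]],S).tolist())
print([int(v) for v in b[193,215:290].min(1)])
E
```

```text
t 11.55 tcp [ 0.5432 -0.2237  0.2354] q [-27.6   3.7  87.6   0.3  87.3 -11.7] op 0.0789 F [-0.3  0.7 -0.3] gf 0.0
x [0.2744 0.9616 0.0008] y [ 0.9613 -0.2743  0.0258] z [ 0.025  -0.0063 -0.9997] grasp [ 0.5427 -0.2236  0.2544]
exp mouth/foot top edge y [[280.4259880603949, 195.6940622593806], [224.02530277048405, 195.5470367893175], [280.0104796961638, 196.45124466505385], [221.62254559813482, 195.64563348875063]] [[243.88813637769857, 208.5628975767105], [287.07328237811697, 186.57224344232242]]
[116, 116, 118, 115, 55, 49, 54, 18, 21, 46, 162, 161, 163, 162, 160, 162, 160, 161, 161, 161, 160, 159, 160, 161, 159, 160, 160, 161, 160, 161, 161, 159, 162, 160, 162, 161, 159, 159, 159, 159, 160, 158, 160, 162, 161, 161, 161, 161, 162, 161, 162, 161, 163, 161, 164, 162, 163, 165, 163, 164, 165, 163, 163, 164, 163, 165, 102, 117, 115, 119, 117, 117, 119, 122, 119]
```

View pics/v4.png

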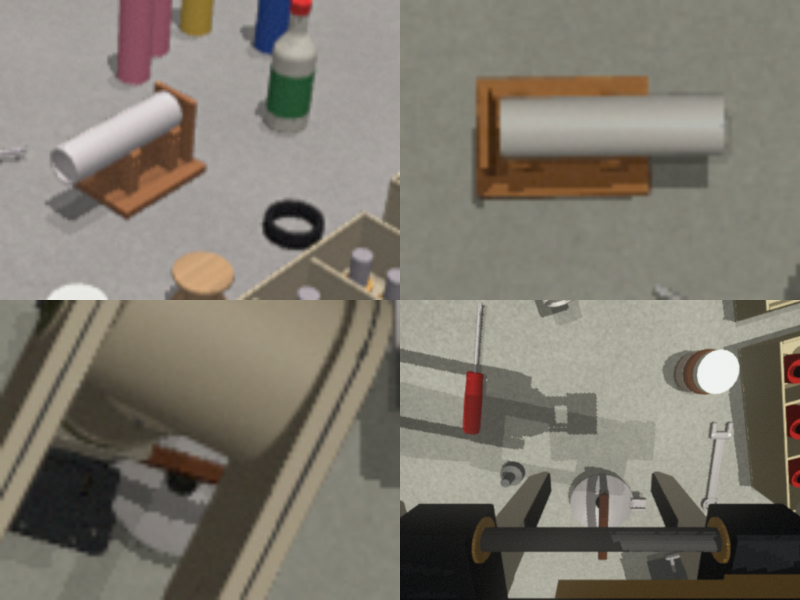

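The barrel lies in the cradle: its foot is at top (224,196) beside the stop and its mouth at (280,196), so the mouth is at cradle x ≈ 117 mm. The wrist view shows the dish handle at about (260,288), lip on the right, ball in the middle. Refining the dish from the wrist image.

```bash
python3 - <<'E'
from h import *
w=cv2.imread("pics/w4.png");W=cam("wrist");np.set_printoptions(precision=4,suppress=True)
hsv=cv2.cvtColor(w,cv2.COLOR_BGR2HSV)
br=((hsv[...,0]<15)&(hsv[...,1]>100)&(hsv[...,2]>40)).astype(np.uint8)*255
c=biggest(br,(220,230,90,110));print(c.min(0),c.max(0))
print("pred corners",proj([[.5098+u*np.cos(np.radians(73))-v*np.sin(np.radians(73)),-.3666+u*np.sin(np.radians(73))+v*np.cos(np.radians(73)),.099] for u in(-.059,.059) for v in(-.007,.007)],W).round(1).tolist())
p=c[c[:,1]<288]; l=[(y,p[p[:,1]==y][:,0].min(),p[p[:,1]==y][:,0].max()) for y in range(p[:,1].min(),288,6)];print(l)
w_=ray(np.array([[ (a+b)/2,y] for y,a,b in l[1:]]),.099,W);print(w_,np.degrees(np.arctan2(*(w_[-1]-w_[0])[[1,0]])))
# ball
dk=((w.max(2)<45)*255).astype(np.uint8);
x,y,ww,h=235,240,60,50;print("ball px",[ (np.argwhere(dk[y:y+h,x:x+ww]).mean(0)[::-1]+[x,y])])
E
```

```text
[256 250] [266 290]
pred corners [[263.9, 333.9], [252.7, 333.9], [266.8, 250.1], [254.5, 250.1]]
[(250, np.int32(257), np.int32(262)), (256, np.int32(256), np.int32(265)), (262, np.int32(256), np.int32(265)), (268, np.int32(256), np.int32(265)), (274, np.int32(256), np.int32(265)), (280, np.int32(256), np.int32(265)), (286, np.int32(256), np.int32(264))]
[[ 0.5249 -0.3175  0.099 ]
 [ 0.5228 -0.325   0.099 ]
 [ 0.5207 -0.3326  0.099 ]
 [ 0.5185 -0.3404  0.099 ]
 [ 0.5163 -0.3482  0.099 ]
 [ 0.5135 -0.356   0.099 ]] -106.43574114936013
ball px [array([252.8333, 257.8333])]
```

>>> {"op": "arm_command", "data": {
  "deltas": [
    [[-0.3, -1.3, -0.5, 0.4, 1.4, -0.9], [-0.3, -1.3, -1, 0, 0, 0], [-0.3, -1.3, -1, 0, 0, 0], [-0.3, -1.3, -1, 0, 0, 0], [-0.3, -1.3, -1, 0, 0, 0], [-0.3, -1.3, -1, 0, 0, 0], [-0.3, -1.3, -1, 0, 0, 0], [-0.3, -1.3, -1, 0, 0, 0], [-0.3, -1.3, -1, 0, 0, 0], [-0.3, -1.3, -1, 0, 0, 0], [-0.3, -1.3, -1, 0, 0, 0], [0, 0, 0, 0, 0, 0]]
  ]
}}

```text
t: 12.7
tool_pos: [0.5084, -0.3668, 0.1269]
orientation: [-2.519, -1.872, 0.001]
force: [-0.2, -0.1, 0.5]
opening: 0.079
gripper_force: 0.0
```

>>> {"op": "arm_command", "data": {
  "deltas": [
    [[0, 0, 0, 0, 0, 0], [0, 0, 0, 0, 0, 0]]
  ]
}}

```text
t: 12.87
tool_pos: [0.5108, -0.365, 0.1302]
orientation: [-2.52, -1.876, -0.002]
force: [-1.1, -1.2, -0.0]
opening: 0.0792
gripper_force: 0.0
```

```bash
python3 - <<'E'
from h import *
s,R=st()
print("yaw y",np.degrees(np.arctan2(R[1,1],R[0,1])))
E
```

```text
t 12.87 tcp [ 0.5108 -0.365   0.1302] q [-40.3  14.8  86.3   0.1  78.9 -23.6] op 0.0792 F [-1.1 -1.2 -0. ] gf 0.0
x [0.2869 0.958  0.0014] y [ 0.958  -0.2869  0.0005] z [ 0.0009  0.0012 -1.    ] grasp [ 0.5107 -0.365   0.1492]
yaw y -16.669942937863166
```

>>> {"op": "arm_command", "data": {
  "deltas": [
    [[0, -0.1, -1, 0, 0, 0], [0, 0, -1, 0, 0, 0], [0, 0, -1, 0, 0, 0], [0, 0, -1, 0, 0, 0], [0, 0, -1, 0, 0, 0], [0, 0, -0.6, 0, 0, 0], [0, 0, -0.4, 0, 0, 0], [0, 0, 0, 0, 0, 0], [0, 0, 0, 0, 0, 0]]
  ]
}}

```text
t: 13.62
tool_pos: [0.5105, -0.366, 0.0698]
orientation: [-2.519, -1.876, -0.002]
force: [0.3, -0.1, -0.1]
opening: 0.079
gripper_force: 0.0
```

>>> {"op": "arm_command", "data": {
  "deltas": [
    [[0, 0, 0, 0, 0, 0], [0, 0, 0, 0, 0, 0], [0, 0, 0, 0, 0, 0], [0, 0, 0, 0, 0, 0], [0, 0, 0, 0, 0, 0], [0, 0, 0, 0, 0, 0], [0, 0, 0, 0, 0, 0], [0, 0, 0, 0, 0, 0], [0, 0, 0, 0, 0, 0], [0, 0, 0, 0, 0, 0], [0, 0, 0, 0, 0, 0], [0, 0, 0, 0, 0, 0]]
  ],
  "gripper": -1,
  "squeeze": 8
}}

```text
t: 14.62
tool_pos: [0.5104, -0.366, 0.0698]
orientation: [-2.519, -1.876, -0.002]
force: [-0.9, -0.5, -1.3]
opening: 0.014
gripper_force: 8.0
```

>>> {"op": "arm_command", "data": {
  "deltas": [
    [[0, 0, 0, 0, 0, 0], [0, 0, 0, 0, 0, 0], [0, 0, 0, 0, 0, 0], [0, 0, 0, 0, 0, 0], [0, 0, 0, 0, 0, 0], [0, 0, 0, 0, 0, 0]]
  ],
  "squeeze": 45
}}

```text
t: 15.12
tool_pos: [0.5104, -0.366, 0.0698]
orientation: [-2.519, -1.876, -0.002]
force: [-1.3, -0.3, -1.8]
opening: 0.0132
gripper_force: 45.0
```

```bash
python3 - <<'E'
from h import *
s,R=st()
print("yaw y",np.degrees(np.arctan2(R[1,1],R[0,1])))
b=eyes.read_camera("wrist");cv2.imwrite("pics/w5.png",b)
E
```

```text
t 15.12 tcp [ 0.5104 -0.366   0.0698] q [-40.4  18.2  88.9   0.1  72.9 -23.7] op 0.0132 F [-1.3 -0.3 -1.8] gf 45.0
x [0.2866 0.958  0.0012] y [ 0.958  -0.2866  0.    ] z [ 0.0004  0.0012 -1.    ] grasp [ 0.5104 -0.366   0.0888]
yaw y -16.655243844688282
```

>>> {"op": "arm_command", "data": {
  "deltas": [
    [[0, 0, 0.1, 0, 0, 0], [0, 0, 0.3, 0, 0, 0], [0, 0, 0.5, 0, 0, 0], [0, 0, 0.7, 0, 0, 0], [0, 0, 0.8, 0, 0, 0], [0, 0, 0.8, 0, 0, 0], [0, 0, 0.8, 0, 0, 0], [0, 0, 0.7, 0, 0, 0], [0, 0, 0.5, 0, 0, 0], [0, 0, 0.4, 0, 0, 0], [0, 0, 0.3, 0, 0, 0], [0, 0, 0.1, 0, 0, 0]]
  ]
}}

```text
t: 16.17
tool_pos: [0.5106, -0.3662, 0.1305]
orientation: [-2.52, -1.876, -0.002]
force: [0.1, -0.4, -2.6]
opening: 0.0135
gripper_force: 45.0
```

>>> {"op": "arm_command", "data": {
  "deltas": [
    [[0, 0, 0, 0, 0, 0], [0, 0, 0, 0, 0, 0], [0, 0, 0, 0, 0, 0]]
  ]
}}

```text
t: 16.42
tool_pos: [0.5102, -0.3658, 0.1293]
orientation: [-2.519, -1.875, -0.001]
force: [0.6, 0.4, -3.6]
opening: 0.0137
gripper_force: 45.0
```

```bash
python3 - <<'E'
from h import *
s,R=st();print(s["wrist_torque"])
a=eyes.read_camera("scene");w=eyes.read_camera("wrist");r=cv2.resize
cv2.imwrite("pics/v6.png",np.hstack([r(a[180:330,60:230],(400,353)),r(w[180:384,130:380],(400,353))]))
print(proj([[.51,-.366,.082],[.51,-.366,.0],[.51,-.366,.149]],cam("scene")).round())
E
```

```text
t 16.42 tcp [ 0.5102 -0.3658  0.1293] q [-40.4  15.   86.2   0.1  78.9 -23.7] op 0.0137 F [ 0.6  0.4 -3.6] gf 45.0
x [0.2867 0.958  0.0016] y [ 0.958  -0.2867 -0.0007] z [-0.0002  0.0017 -1.    ] grasp [ 0.5102 -0.3659  0.1483]
[-0.0395  0.0403 -0.0256]
[[128. 262.]
 [133. 288.]
 [124. 238.]]
```

View pics/v6.png

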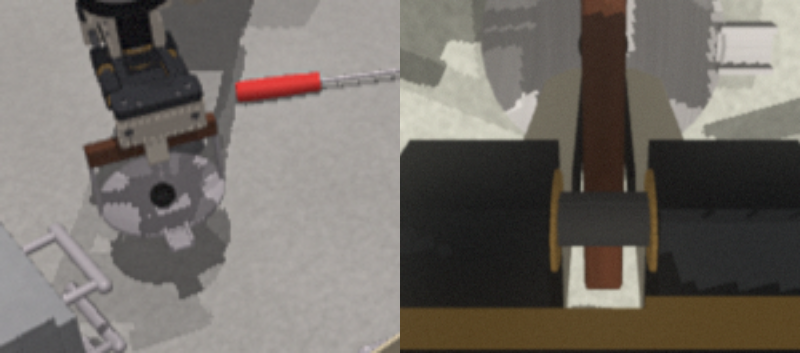

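The dish is lifted level, and the ball is at scene (129,263), against a predicted centre of (128,262). Turning and moving smoothly.

>>> {"op": "arm_command", "data": {
  "deltas": [
    [[0.02, 0.1, 0, 0, 0, 0.5], [0.04, 0.2, 0, 0, 0, 1], [0.06, 0.3, 0, 0, 0, 1.5], [0.08, 0.4, 0, 0, 0, 2], [0.08, 0.5, 0, 0, 0, 2.6], [0.08, 0.5, 0, 0, 0, 2.6], [0.08, 0.5, 0, 0, 0, 2.6], [0.08, 0.5, 0, 0, 0, 2.6], [0.08, 0.5, 0, 0, 0, 2.6], [0.08, 0.5, 0, 0, 0, 2.6], [0.08, 0.5, 0, 0, 0, 2.6], [0.08, 0.5, 0, 0, 0, 2.6]]
  ]
}}

```text
t: 17.52
tool_pos: [0.519, -0.3155, 0.1299]
orientation: [-2.032, -2.395, -0.002]
force: [1.1, -0.5, -3.4]
opening: 0.0137
gripper_force: 45.0
```

>>> {"op": "arm_command", "data": {
  "deltas": [
    [[0.08, 0.5, 0, 0, 0, 2.6], [0.08, 0.5, 0, 0, 0, 2.6], [0.08, 0.5, 0, 0, 0, 2.6], [0.08, 0.5, 0, 0, 0, 2.6], [0.08, 0.5, 0, 0, 0, 2.6], [0.08, 0.5, 0, 0, 0, 2.6], [0.08, 0.5, 0, 0, 0, 2.6], [0.08, 0.5, 0, 0, 0, 2.6], [0.08, 0.5, 0, 0, 0, 2.6], [0.08, 0.5, 0, 0, 0, 2.6], [0.08, 0.5, 0, 0, 0, 2.6], [0.08, 0.5, 0, 0, 0, 2.6]]
  ]
}}

```text
t: 18.52
tool_pos: [0.5286, -0.2555, 0.13]
orientation: [-1.313, -2.853, -0.001]
force: [-0.5, 0.6, -3.4]
opening: 0.0137
gripper_force: 45.0
```

>>> {"op": "arm_command", "data": {
  "deltas": [
    [[0.08, 0.5, 0, 0, 0, 2.6], [0.08, 0.5, 0, 0, 0, 2.6], [0.08, 0.5, 0, 0, 0, 2.6], [0.08, 0.5, 0, 0, 0, 2.6], [0.08, 0.5, 0, 0, 0, 2.6], [0.08, 0.5, 0, 0, 0, 2.6], [0.08, 0.5, 0, 0, 0, 2.6], [0.08, 0.5, 0, 0, 0, 2.6], [0.06, 0.4, 0, 0, 0, 2], [0.04, 0.3, 0, 0, 0, 1.5], [0.02, 0.2, 0, 0, 0, 1], [0, 0.1, 0, 0, 0, 0.5]]
  ]
}}

```text
t: 19.52
tool_pos: [0.5361, -0.2057, 0.13]
orientation: [-0.646, -3.073, -0.001]
force: [0.3, 0.1, -3.6]
opening: 0.0136
gripper_force: 45.0
```

>>> {"op": "arm_command", "data": {
  "deltas": [
    [[0, 0, 0, 0, 0, 0], [0, 0, 0, 0, 0, 0], [0, 0, 0, 0, 0, 0]]
  ]
}}

```text
t: 19.77
tool_pos: [0.5361, -0.2063, 0.13]
orientation: [-0.65, -3.073, -0.0]
force: [0.4, -0.8, -3.8]
opening: 0.0137
gripper_force: 45.0
```

```bash
python3 - <<'E'
from h import *
s,R=st()
print("yaw y",np.degrees(np.arctan2(R[1,1],R[0,1])))
a=eyes.read_camera("scene");cv2.imwrite("pics/s7.png",a)
d=((a.max(2)<50)*255).astype(np.uint8)
p=proj([s["tool_pos"]*[1,1,0]+[0,0,s["tool_pos"][2]-.070+.022]],cam("scene"))[0];print(p)
x,y=p.astype(int);q=np.argwhere(d[y-12:y+13,x-14:x+15]);print(len(q),q.mean(0)[::-1]+[x-14,y-12])
E
```

```text
t 19.77 tcp [ 0.5361 -0.2063  0.13  ] q [-26.2   6.9  95.3   0.   77.9 -92.3] op 0.0137 F [ 0.4 -0.8 -3.8] gf 45.0
x [-0.9143  0.405   0.0011] y [0.405  0.9143 0.0001] z [-0.0009  0.0005 -1.    ] grasp [ 0.5361 -0.2063  0.149 ]
yaw y 66.10750288697967
[193.3428 237.3041]
47 [192.5957 237.3191]
```

>>> {"op": "arm_command", "data": {
  "deltas": [
    [[0.02, 0.1, 0, 0, 0, 0.6], [0.04, 0.2, -0.05, 0, 0, 1.2], [0.06, 0.3, -0.1, 0, 0, 1.8], [0.06, 0.4, -0.1, 0, 0, 2.4], [0.08, 0.5, -0.1, 0, 0, 2.7], [0.08, 0.5, -0.1, 0, 0, 2.7], [0.08, 0.5, -0.1, 0, 0, 2.7], [0.08, 0.5, -0.1, 0, 0, 2.7], [0.06, 0.4, -0.1, 0, 0, 2.6], [0.06, 0.3, -0.1, 0, 0, 2.2], [0.04, 0.2, -0.1, 0, 0, 1.5], [0, 0.1, -0.05, 0, 0, 0.8]]
  ]
}}

```text
t: 20.82
tool_pos: [0.5427, -0.1657, 0.1197]
orientation: [0.005, -3.14, -0.001]
force: [-0.3, -0.1, -3.5]
opening: 0.0137
gripper_force: 45.0
```

>>> {"op": "arm_command", "data": {
  "deltas": [
    [[0, 0, 0, 0, 0, 0], [0, 0, 0, 0, 0, 0], [0, 0, 0, 0, 0, 0], [0, 0, 0, 0, 0, 0]]
  ]
}}

```text
t: 21.15
tool_pos: [0.5427, -0.1663, 0.12]
orientation: [0.0, -3.141, -0.0]
force: [-0.6, 0.3, -3.7]
opening: 0.0136
gripper_force: 45.0
```

```bash
python3 - <<'E'
from h import *
s,R=st()
print("yaw y",np.degrees(np.arctan2(R[1,1],R[0,1])))
a=eyes.read_camera("scene");b=eyes.read_camera("top");w=eyes.read_camera("wrist")
cv2.imwrite("pics/s8.png",a);cv2.imwrite("pics/t8.png",b);cv2.imwrite("pics/w8.png",w);r=cv2.resize
cv2.imwrite("pics/v8.png",np.hstack([r(a[165:285,160:310],(450,360)),r(b[150:246,225:318],(350,360))]))
c=s["tool_pos"]-[0,0,.0698];print("pred ctr-ball,lip,mouth,axis@mouth top",*[proj([c+[0,0,.022],c+[0,.08,.025],[.5427,-.0505,.075],[.5427,-.0505,.097]],cam(n)).round(1).tolist() for n in("scene","top")],sep="\n")
# barrel axis in top image
g=b.min(2)
for x in(232,245,258,270,277): print(x,[int(v) for v in g[183:212,x]])
E
```

```text
t 21.15 tcp [ 0.5427 -0.1663  0.12  ] q [ -22.2    6.4   96.9   -0.    76.7 -112.2] op 0.0136 F [-0.6  0.3 -3.7] gf 45.0
x [-1.     -0.0001  0.001 ] y [-0.0001  1.      0.0001] z [-0.001   0.0001 -1.    ] grasp [ 0.5427 -0.1663  0.139 ]
yaw y 90.00350575961092
pred ctr-ball,lip,mouth,axis@mouth top
[[208.4, 234.9], [233.3, 220.9], [243.8, 215.6], [243.7, 208.6]]
[[320.2, 196.6], [292.6, 196.5], [280.2, 196.5], [280.6, 195.7]]
232 [109, 69, 53, 50, 48, 52, 95, 130, 146, 153, 159, 166, 168, 166, 161, 152, 147, 138, 132, 116, 90, 50, 28, 29, 21, 33, 36, 36, 30]
245 [113, 59, 47, 50, 50, 52, 117, 133, 145, 152, 160, 166, 167, 166, 157, 151, 146, 139, 127, 113, 92, 41, 26, 31, 35, 32, 29, 33, 34]
258 [117, 61, 51, 50, 49, 57, 121, 137, 145, 153, 160, 165, 170, 170, 160, 152, 147, 137, 126, 108, 84, 31, 29, 30, 35, 31, 36, 29, 51]
270 [117, 119, 120, 116, 115, 99, 128, 139, 146, 154, 160, 166, 170, 173, 163, 154, 146, 140, 127, 111, 79, 62, 61, 76, 78, 76, 76, 77, 76]
277 [115, 117, 115, 116, 118, 103, 129, 142, 149, 158, 163, 168, 171, 173, 164, 155, 146, 136, 130, 108, 84, 102, 102, 116, 115, 115, 119, 115, 115]
```

View pics/v8.png

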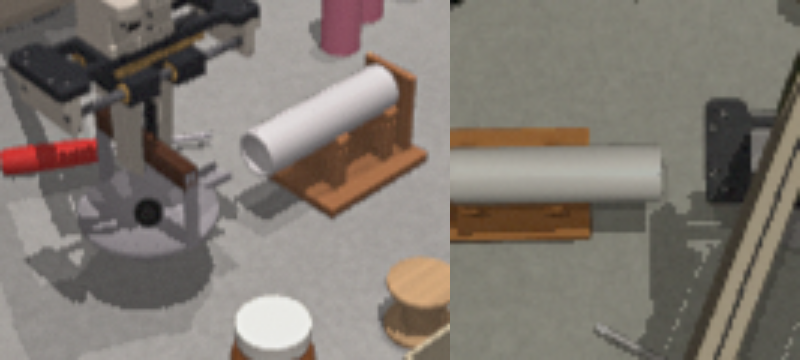

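The ball sits mid-dish at scene (209,236). The lip at (233,222) faces the mouth at (245,216), about 36 mm short. Closing the last 6 mm.

>>> {"op": "arm_command", "data": {
  "deltas": [
    [[0, 0.05, 0, 0, 0, 0], [0, 0.1, 0, 0, 0, 0], [0, 0.15, 0, 0, 0, 0], [0, 0.15, 0, 0, 0, 0], [0, 0.1, 0, 0, 0, 0], [0, 0.05, 0, 0, 0, 0], [0, 0, 0, 0, 0, 0], [0, 0, 0, 0, 0, 0], [0, 0, 0, 0, 0, 0], [0, 0, 0, 0, 0, 0], [0, 0, 0, 0, 0, 0], [0, 0, 0, 0, 0, 0]]
  ]
}}

```text
t: 22.3
tool_pos: [0.5427, -0.1601, 0.1199]
orientation: [0.001, -3.14, -0.0]
force: [-0.0, 0.6, -3.7]
opening: 0.0136
gripper_force: 45.0
```

```bash
python3 - <<'E'
from h import *
s,R=st();print("dq",s["dq"].round(3))
a=eyes.read_camera("scene");cv2.imwrite("pics/s9.png",a)
d=((a.max(2)<50)*255).astype(np.uint8)
p=proj([s["tool_pos"]-[0,0,.048]],cam("scene"))[0]
x,y=p.astype(int);q=np.argwhere(d[y-9:y+10,x-9:x+10]);print(p,len(q),q.mean(0)[::-1]+[x-9,y-9])
cv2.imwrite("pics/v9.png",cv2.resize(a[165:285,160:360],(800,480),interpolation=cv2.INTER_CUBIC))
E
```

```text
t 22.30 tcp [ 0.5427 -0.1601  0.1199] q [ -21.6    6.2   97.2   -0.    76.7 -111.7] op 0.0136 F [-0.   0.6 -3.7] gf 45.0
x [-1.     -0.0006  0.0012] y [-0.0006  1.      0.0002] z [-0.0012  0.0002 -1.    ] grasp [ 0.5427 -0.1601  0.1389]
dq [-0.002 -0.    -0.     0.001  0.001 -0.001]
[210.4192 233.919 ] 59 [210.8136 234.4746]
```

View pics/v9.png

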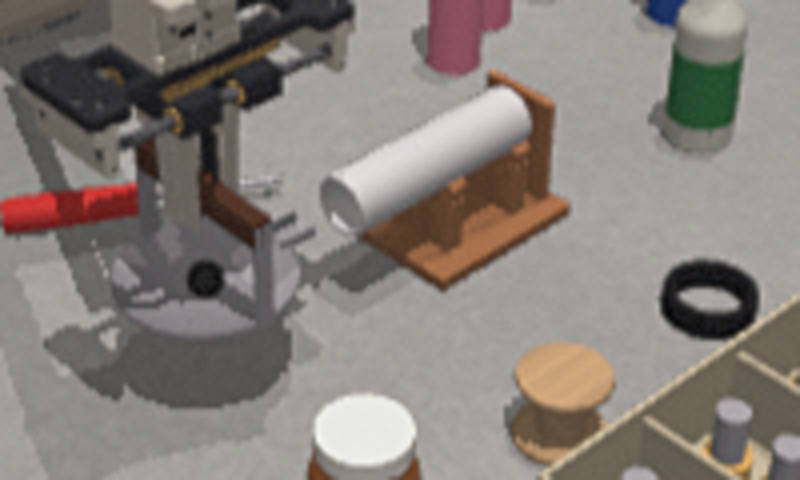

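The lip (crop ≈(305,228)) points at the mouth (≈(345,203)). The ball is centred, the dish is level and off the bench, and the bottle and jar are standing. Handing in.

```bash
python3 -c "
from plant import ticket
print(ticket.close_job())"
```

```text
the job is handed in; nothing more can be done
None
```

I handed the job in at about 22 s of the 64 s allowed. The barrel lies in the cradle, foot by the stop. The dish is held level and still with its lip about 3 cm from the mouth, the ball is in its middle, and the bottle and jar are standing.

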